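Build a kiln tier: posts, shelf, then wares

TASK

Build up the second tier of the kiln set: stand one tall post upright on the middle of each footing tile, then lay the long narrow shelf level across the two posts, centred over the base shelf and in line with it, and then stand the cup on that shelf right over the round footing and the bud vase right over the square one. Set the shelf, cup and vase down gently, do not drop them, and leave the short post where it is.

Things in the scene. Friction and masses are not known exactly. Their poses are not given: they have to be found in the camera images.
- base: the fixed base shelf of the kiln set: a buff ceramic slab 110 mm wide (its x), 250 mm long (its y) and 18 mm thick, lying on the worktop; it carries the two footing tiles. Origin at the centre of its underside, midway between the footings; y runs along its length, z up.
- foot_round: round off-white footing tile, 72 mm across and 6 mm thick, fixed on the base shelf 75 mm from its middle, towards one of its two ends (which end varies). Origin at the centre of its underside; its top is 24 mm above the worktop.
- foot_square: square off-white footing tile, 62 x 62 mm and 6 mm thick, fixed on the base shelf 75 mm from its middle, towards the other end. Origin at the centre of its underside; its top is 24 mm above the worktop.
- post_a_mid (a point): one of the two tall posts: square post of buff kiln ceramic, 38 x 38 mm and 75 mm tall, standing on the worktop, with a small dark dot on top. The point is its centre, half-way up (37.5 mm above its underside); z is up along the post, x and y are square to its sides. About 0.2 kg; identical to the other tall post.
- post_b_mid (a point): the other tall post: square post of buff kiln ceramic, 38 x 38 mm and 75 mm tall, standing on the worktop, with a small dark dot on top. The point is its centre, half-way up (37.5 mm above its underside); z is up along the post, x and y are square to its sides. About 0.2 kg.
- post_short_mid (a point): the short post: the same 38 x 38 mm section but only 40 mm tall and with a plain top (no dark dot), standing on the worktop. Not needed, to be left alone. The point is its centre, half-way up (20 mm above its underside).
- shelf_mid (a point): the long narrow loose kiln shelf: a pinkish slab 56 mm wide (its x), 220 mm long (its y) and 12 mm thick, about 0.32 kg. It lies level on a fixed wooden rack: a plywood board 8 mm thick with two cross battens 20 mm wide, 140 mm apart between centres, that hold the shelf's underside 32 mm above the worktop, so that between the battens its edges are clear, with 24 mm of air below. The point is the shelf's centre (6 mm above its underside); z up.
- cup_mid (a point): the cup: a plain grey-brown open tumbler without handle, straight sides, 62 mm across and 55 mm tall, wall 4 mm, about 0.12 kg, standing on the worktop. The point is its centre, half-way up (27.5 mm above its underside).
- vase_mid (a point): the bud vase: grey-brown, 80 mm tall, about 0.16 kg, standing on the worktop; its body is a straight cylinder 56 mm across from the foot up to 45 mm, above that it narrows to a thin neck 22 mm across and a 30 mm lip. The point is its centre on the axis, half-way up (40 mm above its underside).
Things that resemble listed ones, but are neither listed nor needed, are in the scene too. Leave any pink or purple look-alike of the part that bears vase_mid alone. Leave any orange or yellow look-alike of the part that bears post_a_mid alone.

How it is judged:
By the outcome, as a careful person would: the job done as asked, in the order asked, and still so for the second after the job is handed in, with the robot touching nothing.
It also fails if it takes over 138 s, if anything falls off the work surface, if the arm or the gripper's body presses on something with over 40 N, if the wrist force passes 120 N, or if a joint passes its speed limit or range.

ROBOT

A 6-joint arm with a two-finger parallel gripper is mounted at the origin on the work surface. World frame = base frame: x ahead of the robot, y to its left, z up, the work surface at z = 0. Lengths are in m, angles in degrees, forces in N, time in s.
With the tool pointing down it reaches from about 0.35 to 0.875 m from the base axis. Payload 4.2 kg.
Tool frame: the origin (TCP) lies midway between the tips of the shut fingers; the grasp point (between the pads) lies 19 mm behind it; z points along the fingers, y is the line along which they close (so a half turn about z gives the same grasp; the last joint's range is limited). The gripper opens to 87 mm and grips with 3 to 60 N. Pads are 19 mm wide; open, the fingers measure 117 mm over their backs; the gripper's body (75 mm by 190 mm) begins 51 mm behind the grasp point.
Start: joints at [88.041, 22.042, 0.453, 0, -68.411, -14.817], TCP at [0.18, 0.598, 0.223] pointing down, gripper open.
Joint ranges: [-179.83, 179.83], [-69.29, 118.12], [-61.27, 80.66], [-181.25, 117.63], [-171.15, -9.14], [-177.46, 177.46]. Speed limits (degrees/s): [159.86, 159.86, 180, 180, 180, 180].

INTERFACE

Orientations are given as a 3x3 rotation matrix whose columns are the frame's x, y, z axes.
In Python, from station import r, cams gives the robot as it stands.
- The arm moves only by the tool play_rows, never from a script. Its argument "commands" is text: rows parted by semicolons, each of 6 numbers parted by spaces: the shift along the world's x, y, z normalised to -1 to 1, where 1 is 30 mm, then the turn, a rotation vector about the world's x, y, z normalised to -1 to 1, where 1 is 0.15 rad. A call has 1 to 20 rows; each row shifts and turns the commanded pose from where the row before left it; what a row does not reach is not made up. A row lasts 1/10 s, in which the tool goes at most 50 mm and 8.59 degrees, less where a joint would pass 70% of its speed; a pose out of reach is approached as far as the arm can. A call with a number of a shift or a turn outside -1 to 1 is refused whole. A call with a gripper value outside its range is refused whole. "grip" is the finger opening in mm, from 0 to 87, set as the call begins (left out, the last holds). The fingers move at their own pace and stop on an object; the grip force is fixed at half the most. Time passes only in rows, so rows that do not move let the fingers close. It gives the time, the measured TCP pose, the force, the opening and the grip force at its end, in the units of the state.
- r.sense(): the state, without advancing time (a new reading comes with each control period).
- cams.capture(name): name is "scene" or "top"; returns (picture, depth): 384x512x3 uint8, blue, green, red; 384x512 float32, m along the optical axis (not along the pixel's ray), 0 where there is no reading.
- cams.camera_info(name): a dict with "mtx" (3x3 intrinsics, pixels), "R" (3x3) and "t" (3): a world point X has camera coordinates R X + t. Camera axes: x right, y down, z forward; pixel columns grow to the right and rows downward; lengths in m; the calibration is good to about 2 mm. A picture is of the moment at which its call begins. camera_info takes no time and is no camera call.
- r.finish_job(): hands the job in; it is judged then, once.
The state is a dict: "time_s": time; "joints": joint angles; "joint_velocities": joint speeds; "effort": joint torques, N m; "tcp_pos": TCP position; "ee_rot": TCP orientation; "wrist_force": force on the tool from outside, world axes, zero at the start; "moment": the same for the moment, N m; "gripper_width": opening from 0.0 (shut) to 1.0 (fully open); "gripper_force": force on a finger pad.
Only numpy, scipy, OpenCV 4.12 (cv2) and the standard library are available. Lean on these libraries where they do the work, as an engineer would, in place of code of your own. Each camera call takes 0.05 s, during which the arm holds its last target. There are 200 camera calls.

## Working session

There is one attempt and no reset: what is moved stays moved. The work goes in short steps, Python scripts to look and compute and a tool call to move; the robot and the scene stay as the last step left them, time stands still between calls to the robot, and variables do not carry over. Pictures are saved under pics/ and viewed, at most 14 in all, crops included, and the job is handed in when it is done.

Besides the shell and the picture viewer there is one more tool, called after "Request:" as name(argument=value, ...), one argument or row to a line, values as JSON. play_rows: Moves the arm, as the interface text tells. Scaled input: -1 to 1 covers 30 mm each way for a shift and 0.15 rad each way for a turn. Its arguments: {"type":"object","properties":{"commands":{"type":"string"},"grip":{"type":"number"}},"required":["commands"]}

```bash
mkdir -p pics; ls; python3 - <<'E'
from station import r,cams
import cv2,numpy as np
for n in("scene","top"):
    p,d=cams.capture(n); cv2.imwrite(f"pics/{n}0.png",p); np.save(f"{n}0.npy",d)
    i=cams.camera_info(n); print(n,i["mtx"].tolist(),(-i["R"].T@i["t"]).round(3),i["R"].round(3).tolist())
s=r.sense();print(s["tcp_pos"],s["ee_rot"],s["time_s"],s["gripper_width"])
E
```

```text
pics
scene [[377.3570691514575, 0.0, 262.77864255775853], [0.0, 377.3570691514575, 184.56848246223362], [0.0, 0.0, 1.0]] [ 0.977 -0.302  0.833] [[0.571, 0.821, 0.003], [0.67, -0.463, -0.58], [-0.475, 0.333, -0.814]]
top [[379.0970071947105, 0.0, 257.4677868440315], [0.0, 379.0970071947105, 191.1299434348042], [0.0, 0.0, 1.0]] [ 0.494 -0.004  0.87 ] [[0.018, -1.0, -0.004], [-0.996, -0.018, -0.092], [0.091, 0.006, -0.996]]
[0.18021544 0.59789639 0.22159715] [[ 9.57402927e-01 -2.88754947e-01 -4.63604088e-04]
 [-2.88755303e-01 -9.57401104e-01 -1.87122598e-03]
 [ 9.64706931e-05  1.92538537e-03 -9.99998142e-01]] 0.1 0.9990109318888286
```

View pics/top0.png

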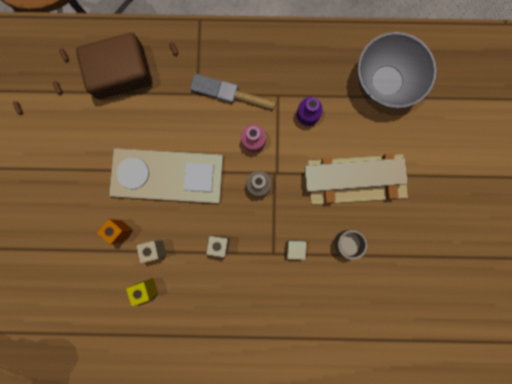

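View pics/scene0.png

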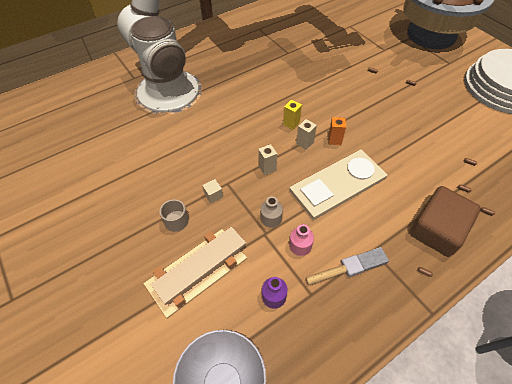

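The top picture shows the base at (167,176), with the round footing at (132,173) and the square one at (199,177). The tall posts are at (148,251) and (217,246), and the short post is at (297,250). The cup is at (351,244), the grey vase at (259,183) and the shelf on its rack at (356,175). Look-alikes are the orange, yellow, pink and purple ones.

```bash
cat > h.py <<'E'
from station import r,cams
import cv2,numpy as np
def cast(i,px,z):
    R,t,K=i["R"],i["t"],i["mtx"]; c=-R.T@t
    px=np.atleast_2d(np.asarray(px,float))
    d=np.c_[px,np.ones(len(px))]@np.linalg.inv(K).T@R
    return (c+d*((z-c[2])/d[:,2])[:,None])[:,:2]
def proj(i,X):
    p=i["mtx"]@(i["R"]@np.asarray(X)+i["t"]); return p[:2]/p[2]
def height(i,d):
    v,u=np.mgrid[:384,:512]; n=np.stack([u,v,np.ones_like(u)],-1)@np.linalg.inv(i["mtx"]).T*d[...,None]
    w=(n-i["t"])@i["R"]; w[d==0]=np.nan; return w
def top(name,p,d,xy,z,rad,lo,hi):
    """component of surface pixels lo<z<hi within rad of xy; outline cast on plane z -> centre, size, angle of long side"""
    i=cams.camera_info(name); w=height(i,d)
    m=((w[...,2]>lo)&(w[...,2]<hi)&(np.hypot(w[...,0]-xy[0],w[...,1]-xy[1])<rad)).astype(np.uint8)
    n,l,st,_=cv2.connectedComponentsWithStats(m)
    if n<2: return None
    k=1+np.argmax(st[1:,4]); v,u=np.nonzero(l==k)
    q=cast(i,np.c_[u,v],z); (c,s,a)=cv2.minAreaRect((q*1000).astype(np.float32))
    if s[0]<s[1]: s=s[::-1]; a+=90
    return dict(n=len(u),mean=(q.mean(0)*1000).round(1).tolist(),rc=np.round(c,1).tolist(),size=np.round(s,1).tolist(),ang=round(a%180,1),z=round(float(np.nanmedian(w[l==k][:,2]))*1000,1))
E
cat > m.py <<'E'
from h import *
px=dict(base=(167,176,.018,.17,.012,.0215),round=(132,173,.024,.05,.0215,.03),square=(199,177,.024,.05,.0215,.03),pa=(147,252,.075,.05,.068,.082),pb=(217,246,.075,.05,.068,.082),short=(297,250,.04,.05,.034,.046),cup=(351,244,.055,.05,.048,.062),vase=(259,181,.08,.05,.074,.086),vbody=(259,184,.045,.05,.02,.09),shelf=(356,175,.044,.14,.038,.05))
for k,(u,v,z,rad,lo,hi) in px.items():
    xy=cast(cams.camera_info("top"),(u,v),z)[0]
    for n in("top","scene"):
        print(k,n,top(n,cv2.imread(f"pics/{n}0.png"),np.load(f"{n}0.npy"),xy,z,rad,lo,hi))
E
python3 m.py
```

```text
base top {'n': 3653, 'mean': [603.8, 207.4], 'rc': [604.7, 208.8], 'size': [250.1, 109.9], 'ang': 87.4, 'z': 18.4}
base scene {'n': 2246, 'mean': [609.6, 197.4], 'rc': [606.5, 203.5], 'size': [252.6, 112.3], 'ang': 87.3, 'z': 18.0}
round top {'n': 782, 'mean': [608.2, 283.8], 'rc': [607.2, 282.1], 'size': [72.4, 70.5], 'ang': 91.0, 'z': 24.5}
round scene {'n': 415, 'mean': [609.6, 279.9], 'rc': [609.8, 279.3], 'size': [71.1, 69.0], 'ang': 55.3, 'z': 23.9}
square top {'n': 757, 'mean': [601.4, 134.5], 'rc': [600.7, 135.4], 'size': [64.9, 64.2], 'ang': 88.0, 'z': 24.6}
square scene {'n': 475, 'mean': [602.8, 130.6], 'rc': [602.8, 132.2], 'size': [66.4, 66.0], 'ang': 88.8, 'z': 24.2}
pa top {'n': 348, 'mean': [437.1, 227.0], 'rc': [437.2, 226.9], 'size': [39.7, 37.2], 'ang': 105.0, 'z': 75.5}
pa scene {'n': 161, 'mean': [439.8, 222.4], 'rc': [439.9, 222.0], 'size': [43.3, 40.9], 'ang': 103.6, 'z': 74.9}
pb top {'n': 338, 'mean': [450.6, 83.1], 'rc': [450.7, 83.1], 'size': [38.2, 38.0], 'ang': 172.2, 'z': 75.7}
pb scene {'n': 187, 'mean': [452.8, 78.1], 'rc': [452.7, 77.8], 'size': [42.5
[... 471 characters left out ...]
: 18.8, 'z': 53.9}
vase top {'n': 141, 'mean': [587.7, -1.2], 'rc': [587.4, -1.4], 'size': [26.8, 26.8], 'ang': 45.9, 'z': 80.4}
vase scene {'n': 97, 'mean': [588.0, -4.8], 'rc': [587.6, -4.5], 'size': [28.3, 25.4], 'ang': 104.5, 'z': 80.2}
vbody top {'n': 518, 'mean': [586.8, -1.1], 'rc': [587.2, -1.4], 'size': [55.1, 54.7], 'ang': 1.0, 'z': 53.5}
vbody scene {'n': 485, 'mean': [591.6, -7.5], 'rc': [589.2, -5.4], 'size': [77.6, 54.1], 'ang': 145.3, 'z': 51.9}
shelf top {'n': 2557, 'mean': [610.4, -213.8], 'rc': [610.4, -214.0], 'size': [220.5, 56.5], 'ang': 95.5, 'z': 44.3}
shelf scene {'n': 2395, 'mean': [612.9, -223.1], 'rc': [612.1, -217.8], 'size': [219.7, 58.3], 'ang': 95.5, 'z': 44.1}
```

Request:
play_rows(
  commands="0.43 -0.622 -0.12 0 0 0.183;0.43 -0.622 -0.12 0 0 0.183;0.43 -0.622 -0.12 0 0 0.183;0.43 -0.622 -0.12 0 0 0.183;0.43 -0.622 -0.12 0 0 0.183;0.43 -0.622 -0.12 0 0 0.183;0.43 -0.622 -0.12 0 0 0.183;0.43 -0.622 -0.12 0 0 0.183;0.43 -0.622 -0.12 0 0 0.183;0.43 -0.622 -0.12 0 0 0.183;0.43 -0.622 -0.12 0 0 0.183;0.43 -0.622 -0.12 0 0 0.183;0.43 -0.622 -0.12 0 0 0.183;0.43 -0.622 -0.12 0 0 0.183;0.43 -0.622 -0.12 0 0 0.183;0.43 -0.622 -0.12 0 0 0.183;0.43 -0.622 -0.12 0 0 0.183;0.43 -0.622 -0.12 0 0 0.183;0.43 -0.622 -0.12 0 0 0.183;0.43 -0.622 -0.12 0 0 0.183",
  grip=62,
)

```text
time_s: 2.1
tcp_pos: [0.4386, 0.2242, 0.1501]
ee_rot: [[0.967, 0.254, -0.001], [0.254, -0.967, -0.0], [-0.001, 0.0, -1.0]]
wrist_force: [0.1, -0.4, 0.4]
gripper_width: 0.712
gripper_force: 0.0
```

Request:
play_rows(
  commands="0 0 0 0 0 0;0 0 0 0 0 0;0 0 0 0 0 0",
)

```text
time_s: 2.4
tcp_pos: [0.4382, 0.2257, 0.1506]
ee_rot: [[0.967, 0.254, 0.0], [0.254, -0.967, 0.0], [0.0, -0.0, -1.0]]
wrist_force: [-0.0, 0.1, -0.2]
gripper_width: 0.712
gripper_force: 0.0
```

Request:
play_rows(
  commands="0 -0.03 -0.6 0 0 0;0 0 -0.7 0 0 0;0 0 -0.7 0 0 0;0 0 -0.7 0 0 0;0 0 -0.6 0 0 0;0 0 -0.45 0 0 0;0 0 -0.3 0 0 0;0 0 -0.13 0 0 0;0 0 0 0 0 0;0 0 0 0 0 0",
)

```text
time_s: 3.4
tcp_pos: [0.4387, 0.2248, 0.0257]
ee_rot: [[0.967, 0.254, 0.001], [0.254, -0.967, 0.001], [0.001, -0.001, -1.0]]
wrist_force: [-0.3, 0.0, 0.1]
gripper_width: 0.712
gripper_force: 0.0
```

Request:
play_rows(
  commands="0 0 0 0 0 0;0 0 0 0 0 0;0 0 0 0 0 0;0 0 0 0 0 0;0 0 0 0 0 0;0 0 0 0 0 0;0 0 0 0 0 0;0 0 0 0 0 0",
  grip=20,
)

```text
time_s: 4.2
tcp_pos: [0.4387, 0.2247, 0.0255]
ee_rot: [[0.967, 0.254, 0.001], [0.254, -0.967, 0.001], [0.001, -0.001, -1.0]]
wrist_force: [-0.3, 1.2, 3.3]
gripper_width: 0.434
gripper_force: 30.0
```

```bash
python3 - <<'E'
from h import *
p,d=cams.capture("top");s,e=cams.capture("scene");cv2.imwrite("pics/s1.png",s)
print(top("top",p,d,(.438,.226),.075,.03,.068,.082),top("scene",s,e,(.438,.226),.075,.03,.068,.082))
q=r.sense();print(q["tcp_pos"],q["gripper_width"],q["gripper_force"],q["wrist_force"])
E
```

```text
{'n': 29, 'mean': [441.2, 217.2], 'rc': [440.9, 217.1], 'size': [34.2, 3.1], 'ang': 15.1, 'z': 75.5} {'n': 9, 'mean': [435.7, 245.7], 'rc': [435.7, 245.7], 'size': [13.2, 4.4], 'ang': 106.9, 'z': 75.7}
[0.43869944 0.22468205 0.02545575] 0.43552539634601317 29.99839144293219 [0.02901374 1.73432299 3.57990939]
```

Request:
play_rows(
  commands="0 0 0.2 0 0 0;0 0 0.6 0 0 0;0 0 0.9 0 0 0;0 0 0.9 0 0 0;0 0 0.9 0 0 0;0 0 0.7 0 0 0;0.568 0.189 0 0 0 -0.203;0.568 0.189 0 0 0 -0.203;0.568 0.189 0 0 0 -0.203;0.568 0.189 0 0 0 -0.203;0.568 0.189 0 0 0 -0.203;0.568 0.189 0 0 0 -0.203;0.568 0.189 0 0 0 -0.203;0.568 0.189 0 0 0 -0.203;0.568 0.189 0 0 0 -0.203;0.568 0.189 0 0 0 -0.203;0 0 0 0 0 0;0 0 0 0 0 0",
)

```text
time_s: 6.1
tcp_pos: [0.6077, 0.2801, 0.1497]
ee_rot: [[0.999, -0.049, -0.003], [-0.049, -0.999, -0.002], [-0.003, 0.002, -1.0]]
wrist_force: [-0.4, -0.1, -2.0]
gripper_width: 0.435
gripper_force: 30.0
```

Request:
play_rows(
  commands="0 0 -0.5 0 0 0;0 0 -0.7 0 0 0;0 0 -0.7 0 0 0;0 0 -0.5 0 0 0;0 0 -0.3 0 0 0;0 0 -0.2 0 0 0;0 0 0 0 0 0;0 0 0 0 0 0;0 0 0 0 0 0",
)

```text
time_s: 7.0
tcp_pos: [0.6093, 0.2814, 0.0652]
ee_rot: [[0.999, -0.048, 0.002], [-0.048, -0.999, 0.001], [0.002, -0.001, -1.0]]
wrist_force: [-0.3, -0.3, -2.0]
gripper_width: 0.434
gripper_force: 30.0
```

```bash
python3 - <<'E'
from h import *
q=r.sense();print(q["tcp_pos"],q["wrist_force"],q["gripper_width"])
s,e=cams.capture("scene");t,e=cams.capture("top");cv2.imwrite("pics/s2.png",cv2.resize(np.hstack([s[90:270,230:450],t[90:270,60:280]]),None,fx=1.8,fy=1.8))
E
```

```text
[0.60931847 0.28137587 0.06515868] [-0.31141648 -0.32923141 -2.02948341] 0.4336451113890152
```

View pics/s2.png

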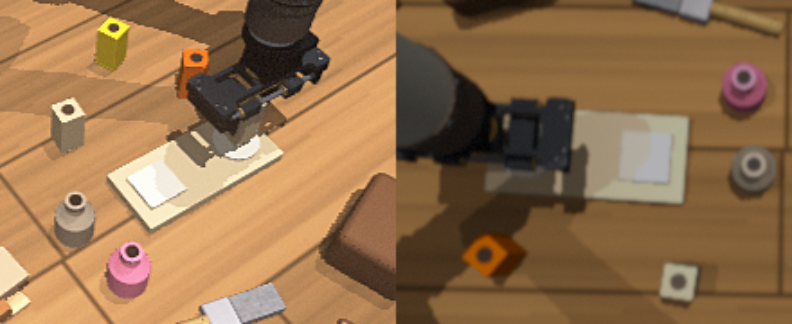

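The crop shows the gripper holding post a over the round footing, at about (240,150). Lowering slowly to touch down.

Request:
play_rows(
  commands="0 0 -0.2 0 0 0;0 0 -0.15 0 0 0;0 0 -0.06 0 0 0;0 0 -0.04 0 0 0;0 0 -0.03 0 0 0;0 0 -0.03 0 0 0;0 0 0 0 0 0;0 0 0 0 0 0",
)

```text
time_s: 7.9
tcp_pos: [0.6088, 0.281, 0.0495]
ee_rot: [[0.999, -0.048, 0.0], [-0.048, -0.999, 0.0], [0.0, -0.0, -1.0]]
wrist_force: [-1.7, -1.4, 3.0]
gripper_width: 0.432
gripper_force: 30.0
```

Request:
play_rows(
  commands="0 0 0 0 0 0;0 0 0 0 0 0;0 0 0 0 0 0;0 0 0 0 0 0;0 0 0.3 0 0 0;0 0 0.7 0 0 0;0 0 0.9 0 0 0;0 0 0.9 0 0 0;0 0 0.7 0 0 0",
  grip=62,
)

```text
time_s: 8.8
tcp_pos: [0.6094, 0.2813, 0.1566]
ee_rot: [[0.999, -0.048, 0.003], [-0.048, -0.999, 0.001], [0.003, -0.002, -1.0]]
wrist_force: [-0.6, 0.0, -1.0]
gripper_width: 0.715
gripper_force: 0.0
```

Request:
play_rows(
  commands="-0.523 -0.667 0 0 0 -0.063;-0.523 -0.667 0 0 0 -0.063;-0.523 -0.667 0 0 0 -0.063;-0.523 -0.667 0 0 0 -0.063;-0.523 -0.667 0 0 0 -0.063;-0.523 -0.667 0 0 0 -0.063;-0.523 -0.667 0 0 0 -0.063;-0.523 -0.667 0 0 0 -0.063;-0.523 -0.667 0 0 0 -0.063;-0.523 -0.667 0 0 0 -0.063;0 0 0 0 0 0;0 0 0 0 0 0;0 0 0 0 0 0",
)

```text
time_s: 10.1
tcp_pos: [0.4528, 0.0815, 0.1545]
ee_rot: [[0.99, -0.142, 0.002], [-0.142, -0.99, 0.001], [0.002, -0.001, -1.0]]
wrist_force: [-0.7, 0.9, -0.3]
gripper_width: 0.716
gripper_force: 0.0
```

```bash
python3 - <<'E'
from h import *
q=r.sense();print(q["tcp_pos"],q["ee_rot"][:2,1])
for n in("top","scene"):
    p,d=cams.capture(n)
    print(n,top(n,p,d,(.609,.281),.099,.04,.09,.107),top(n,p,d,(.609,.281),.024,.05,.0215,.03))
E
```

```text
[0.45279034 0.08152857 0.15445243] [-0.14180016 -0.98989491]
top {'n': 368, 'mean': [606.9, 280.9], 'rc': [607.0, 280.6], 'size': [41.0, 38.8], 'ang': 87.4, 'z': 99.3} {'n': 329, 'mean': [602.9, 273.4], 'rc': [606.6, 278.7], 'size': [71.1, 59.6], 'ang': 162.0, 'z': 24.7}
scene {'n': 208, 'mean': [610.6, 275.5], 'rc': [611.0, 275.4], 'size': [43.9, 42.9], 'ang': 86.4, 'z': 98.7} {'n': 203, 'mean': [618.1, 269.5], 'rc': [613.3, 273.8], 'size': [70.6, 59.8], 'ang': 36.7, 'z': 24.1}
```

Request:
play_rows(
  commands="-0.03 0.05 -0.6 0 0 0;0 0 -0.7 0 0 0;0 0 -0.7 0 0 0;0 0 -0.7 0 0 0;0 0 -0.7 0 0 0;0 0 -0.45 0 0 0;0 0 -0.3 0 0 0;0 0 -0.15 0 0 0;0 0 0 0 0 0;0 0 0 0 0 0",
)

```text
time_s: 11.2
tcp_pos: [0.4515, 0.0827, 0.0253]
ee_rot: [[0.99, -0.142, 0.001], [-0.142, -0.99, 0.0], [0.001, -0.001, -1.0]]
wrist_force: [0.3, -0.4, 0.5]
gripper_width: 0.712
gripper_force: 0.0
```

Request:
play_rows(
  commands="0 0 0 0 0 0;0 0 0 0 0 0;0 0 0 0 0 0;0 0 0 0 0 0;0 0 0 0 0 0;0 0 0 0 0 0;0 0 0 0 0 0;0 0 0 0 0 0",
  grip=20,
)

```text
time_s: 12.0
tcp_pos: [0.451, 0.0823, 0.0251]
ee_rot: [[0.99, -0.142, 0.0], [-0.142, -0.99, -0.0], [0.0, 0.0, -1.0]]
wrist_force: [-1.6, -1.7, 5.3]
gripper_width: 0.434
gripper_force: 30.0
```

Request:
play_rows(
  commands="0 0 0.2 0 0 0;0 0 0.6 0 0 0;0 0 0.9 0 0 0;0 0 0.9 0 0 0;0 0 0.9 0 0 0;0 0 0.7 0 0 0;0.626 0.215 0 0 0 0.078;0.626 0.215 0 0 0 0.078;0.626 0.215 0 0 0 0.078;0.626 0.215 0 0 0 0.078;0.626 0.215 0 0 0 0.078;0.626 0.215 0 0 0 0.078;0.626 0.215 0 0 0 0.078;0.626 0.215 0 0 0 0.078;0 0 0 0 0 0;0 0 0 0 0 0",
)

```text
time_s: 13.6
tcp_pos: [0.6005, 0.1339, 0.1497]
ee_rot: [[0.999, -0.05, -0.002], [-0.05, -0.999, -0.0], [-0.002, 0.001, -1.0]]
wrist_force: [-0.8, -1.2, -2.4]
gripper_width: 0.431
gripper_force: 30.0
```

Request:
play_rows(
  commands="0 0 -0.5 0 0 0;0 0 -0.7 0 0 0;0 0 -0.7 0 0 0;0 0 -0.5 0 0 0;0 0 -0.3 0 0 0;0 0 -0.2 0 0 0;0 0 0 0 0 0;0 0 0 0 0 0",
)

```text
time_s: 14.4
tcp_pos: [0.6016, 0.1342, 0.0646]
ee_rot: [[0.999, -0.049, 0.001], [-0.049, -0.999, 0.0], [0.001, -0.0, -1.0]]
wrist_force: [0.1, 0.2, -1.2]
gripper_width: 0.438
gripper_force: 30.0
```

Request:
play_rows(
  commands="0 0 -0.2 0 0 0;0 0 -0.13 0 0 0;0 0 -0.06 0 0 0;0 0 -0.04 0 0 0;0 0 -0.03 0 0 0;0 0 -0.05 0 0 0;0 0 0 0 0 0;0 0 0 0 0 0",
)

```text
time_s: 15.2
tcp_pos: [0.6015, 0.1341, 0.0492]
ee_rot: [[0.999, -0.049, 0.001], [-0.049, -0.999, 0.0], [0.001, -0.0, -1.0]]
wrist_force: [-0.8, -0.9, 1.7]
gripper_width: 0.436
gripper_force: 30.0
```

Request:
play_rows(
  commands="0 0 0 0 0 0;0 0 0 0 0 0;0 0 0 0 0 0;0 0 0 0 0 0;0 0 0.3 0 0 0;0 0 0.7 0 0 0;0 0 0.9 0 0 0;0 0 0.9 0 0 0;0 0 0.7 0 0 0;-0.9 0 0 0 0 0;-0.9 0 0 0 0 0;-0.9 0 0 0 0 0;-0.9 0 0 0 0 0;-0.9 0 0 0 0 0;-0.9 0 0 0 0 0;0 0 0 0 0 0;0 0 0 0 0 0",
  grip=62,
)

```text
time_s: 16.9
tcp_pos: [0.4395, 0.1343, 0.1546]
ee_rot: [[0.999, -0.048, 0.002], [-0.048, -0.999, 0.001], [0.002, -0.001, -1.0]]
wrist_force: [0.4, 0.7, -0.1]
gripper_width: 0.71
gripper_force: 0.0
```

```bash
python3 - <<'E'
from h import *
q=r.sense();print(q["tcp_pos"],q["ee_rot"][:2,1])
for n in("top","scene"):
    p,d=cams.capture(n)
    for xy in((.609,.281),(.6015,.134)): print(n,top(n,p,d,xy,.099,.04,.09,.107))
    cv2.imwrite(f"pics/{n}3.png",p)
E
```

```text
[0.4394604  0.13431401 0.15460506] [-0.04809989 -0.99884187]
top {'n': 366, 'mean': [607.0, 280.9], 'rc': [607.1, 280.7], 'size': [40.9, 38.6], 'ang': 87.4, 'z': 99.5}
top {'n': 354, 'mean': [600.5, 134.6], 'rc': [600.3, 134.4], 'size': [39.1, 37.3], 'ang': 91.0, 'z': 99.5}
scene {'n': 207, 'mean': [610.1, 275.7], 'rc': [609.7, 275.3], 'size': [43.8, 40.7], 'ang': 85.7, 'z': 98.8}
scene {'n': 232, 'mean': [603.3, 129.3], 'rc': [604.0, 129.3], 'size': [42.1, 42.1], 'ang': 86.3, 'z': 98.7}
```

Post b is centred. Post a sits about 2.7 mm short along y, so I'll regrasp it and shift it.

Request:
play_rows(
  commands="0.565 0.489 0 0 0 0;0.565 0.489 0 0 0 0;0.565 0.489 0 0 0 0;0.565 0.489 0 0 0 0;0.565 0.489 0 0 0 0;0.565 0.489 0 0 0 0;0.565 0.489 0 0 0 0;0.565 0.489 0 0 0 0;0.565 0.489 0 0 0 0;0.565 0.489 0 0 0 0;0 0 0 0 0 0;0 0 0 0 0 0",
)

```text
time_s: 18.2
tcp_pos: [0.6092, 0.2805, 0.1524]
ee_rot: [[0.999, -0.05, -0.001], [-0.05, -0.999, -0.001], [-0.001, 0.001, -1.0]]
wrist_force: [-0.1, 0.3, 1.0]
gripper_width: 0.713
gripper_force: 0.0
```

Request:
play_rows(
  commands="0 0 -0.5 0 0 0;0 0 -0.7 0 0 0;0 0 -0.7 0 0 0;0 0 -0.7 0 0 0;0 0 -0.5 0 0 0;0 0 -0.3 0 0 0;0 0 -0.1 0 0 0;0 0 0 0 0 0;0 0 0 0 0 0",
)

```text
time_s: 19.1
tcp_pos: [0.6093, 0.2811, 0.0496]
ee_rot: [[0.999, -0.049, 0.002], [-0.049, -0.999, 0.001], [0.002, -0.001, -1.0]]
wrist_force: [0.4, 0.7, 0.2]
gripper_width: 0.711
gripper_force: 0.0
```

Request:
play_rows(
  commands="0 0 0 0 0 0;0 0 0 0 0 0;0 0 0 0 0 0;0 0 0 0 0 0;0 0 0 0 0 0;0 0 0.15 0 0 0;0 0.09 0 0 0 0;0 0 0 0 0 0;0 0 0 0 0 0",
  grip=20,
)

```text
time_s: 20.0
tcp_pos: [0.6085, 0.2834, 0.0528]
ee_rot: [[0.999, -0.049, -0.001], [-0.049, -0.999, -0.0], [-0.0, 0.0, -1.0]]
wrist_force: [0.7, 0.7, -2.3]
gripper_width: 0.438
gripper_force: 30.0
```

Request:
play_rows(
  commands="0 0 -0.05 0 0 0;0 0 -0.04 0 0 0;0 0 -0.03 0 0 0;0 0 0 0 0 0;0 0 0 0 0 0",
)

```text
time_s: 20.5
tcp_pos: [0.6087, 0.2833, 0.0494]
ee_rot: [[0.999, -0.049, -0.0], [-0.049, -0.999, -0.0], [-0.0, 0.0, -1.0]]
wrist_force: [-0.3, -0.9, -1.5]
gripper_width: 0.434
gripper_force: 30.0
```

Request:
play_rows(
  commands="0 0 0 0 0 0;0 0 0 0 0 0;0 0 0 0 0 0;0 0 0 0 0 0;0 0 0.3 0 0 0;0 0 0.7 0 0 0;0 0 0.9 0 0 0;0 0 0.9 0 0 0;0 0 0.7 0 0 0;0 0 0 0 0 0",
  grip=62,
)

```text
time_s: 21.5
tcp_pos: [0.6108, 0.2846, 0.1596]
ee_rot: [[0.999, -0.048, 0.008], [-0.049, -0.999, 0.005], [0.008, -0.005, -1.0]]
wrist_force: [-0.3, 0.4, 0.6]
gripper_width: 0.708
gripper_force: 0.0
```

Request:
play_rows(
  commands="0.005 -0.828 0 0 0 -0.475;0.005 -0.828 0 0 0 -0.475;0.005 -0.828 0 0 0 -0.475;0.005 -0.828 0 0 0 -0.475;0.005 -0.828 0 0 0 -0.475;0.005 -0.828 0 0 0 -0.475;0.005 -0.828 0 0 0 -0.475;0.005 -0.828 0 0 0 -0.475;0.005 -0.828 0 0 0 -0.475;0.005 -0.828 0 0 0 -0.475;0.005 -0.828 0 0 0 -0.475;0.005 -0.828 0 0 0 -0.475;0.005 -0.828 0 0 0 -0.475;0.005 -0.828 0 0 0 -0.475;0.005 -0.828 0 0 0 -0.475;0.005 -0.828 0 0 0 -0.475;0.005 -0.828 0 0 0 -0.475;0.005 -0.828 0 0 0 -0.475;0.005 -0.828 0 0 0 -0.475;0.005 -0.828 0 0 0 -0.475",
  grip=78,
)

```text
time_s: 23.5
tcp_pos: [0.6111, -0.2143, 0.1537]
ee_rot: [[0.093, -0.996, -0.001], [-0.996, -0.093, 0.0], [-0.0, 0.001, -1.0]]
wrist_force: [0.2, -0.5, -0.3]
gripper_width: 0.896
gripper_force: 0.0
```

Request:
play_rows(
  commands="0 0 0 0 0 0;0 0 0 0 0 0;0 0 0 0 0 0",
)

```text
time_s: 23.8
tcp_pos: [0.6115, -0.2127, 0.1541]
ee_rot: [[0.097, -0.995, -0.001], [-0.995, -0.097, 0.0], [-0.0, 0.001, -1.0]]
wrist_force: [-0.1, 0.3, 0.1]
gripper_width: 0.896
gripper_force: 0.0
```

```bash
python3 - <<'E'
from h import *
q=r.sense();print(q["tcp_pos"],q["ee_rot"][:2,1],q["joints"])
for n in("top","scene"):
    p,d=cams.capture(n)
    for xy in((.609,.283),(.6015,.134)): print(n,top(n,p,d,xy,.099,.04,.09,.107))
    print(n,top(n,p,d,(.604,.208),.018,.17,.012,.0215))
E
```

```text
[ 0.611494   -0.21274029  0.15408745] [-0.99523858 -0.09746642] [-4.90104104e+00  2.71488936e+01 -1.56842492e+00 -1.71619114e-02
 -6.13254358e+01  1.05025692e+01]
top {'n': 367, 'mean': [606.8, 283.0], 'rc': [606.9, 282.7], 'size': [41.3, 38.6], 'ang': 87.4, 'z': 99.4}
top {'n': 357, 'mean': [600.4, 134.5], 'rc': [600.3, 134.4], 'size': [39.1, 37.3], 'ang': 91.0, 'z': 99.3}
top {'n': 3499, 'mean': [603.2, 203.3], 'rc': [604.7, 208.8], 'size': [250.1, 110.0], 'ang': 87.5, 'z': 18.4}
scene {'n': 210, 'mean': [610.2, 277.7], 'rc': [610.3, 277.6], 'size': [44.2, 41.4], 'ang': 87.0, 'z': 98.7}
scene {'n': 232, 'mean': [603.5, 129.4], 'rc': [603.9, 129.4], 'size': [42.5, 41.6], 'ang': 175.5, 'z': 98.7}
scene {'n': 1902, 'mean': [616.4, 193.0], 'rc': [606.9, 203.4], 'size': [251.6, 112.5], 'ang': 87.5, 'z': 18.0}
```

Request:
play_rows(
  commands="0 -0.04 -0.6 0 0 0;0 0 -0.8 0 0 0;0 0 -0.8 0 0 0;0 0 -0.8 0 0 0;0 0 -0.6 0 0 0;0 0 -0.4 0 0 0;0 0 -0.3 0 0 0;0 0 -0.15 0 0 0;0 0 -0.05 0 0 0;0 0 0 0 0 0;0 0 0 0 0 0",
)

```text
time_s: 25.0
tcp_pos: [0.6123, -0.2147, 0.0203]
ee_rot: [[0.097, -0.995, 0.002], [-0.995, -0.097, -0.0], [0.0, -0.001, -1.0]]
wrist_force: [0.8, 0.1, -0.4]
gripper_width: 0.896
gripper_force: 0.0
```

Request:
play_rows(
  commands="0 0 0 0 0 0;0 0 0 0 0 0;0 0 0 0 0 0;0 0 0 0 0 0;0 0 0 0 0 0;0 0 0 0 0 0;0 0 0 0 0 0",
  grip=35,
)

```text
time_s: 25.7
tcp_pos: [0.6112, -0.2147, 0.0196]
ee_rot: [[0.096, -0.995, -0.001], [-0.995, -0.096, 0.0], [-0.0, 0.001, -1.0]]
wrist_force: [-2.3, -0.0, 3.3]
gripper_width: 0.64
gripper_force: 30.0
```

Request:
play_rows(
  commands="0 0 0.1 0 0 0;0 0 0.4 0 0 0;0 0 0.7 0 0 0;0 0 0.9 0 0 0;0 0 0.9 0 0 0;0 0 0.9 0 0 0;0 0 0.7 0 0 0;0 0 0.4 0 0 0;0 0 0 0 0 0;0 0 0 0 0 0",
)

```text
time_s: 26.7
tcp_pos: [0.6111, -0.2143, 0.1684]
ee_rot: [[0.096, -0.995, -0.001], [-0.995, -0.096, 0.001], [-0.001, 0.001, -1.0]]
wrist_force: [-0.5, -0.1, -4.6]
gripper_width: 0.644
gripper_force: 30.0
```

Request:
play_rows(
  commands="-0.009 0.3 0 0 0 -0.047;-0.009 0.6 0 0 0 -0.047;-0.009 0.75 0 0 0 -0.047;-0.009 0.75 0 0 0 -0.047;-0.009 0.75 0 0 0 -0.047;-0.009 0.75 0 0 0 -0.047;-0.009 0.75 0 0 0 -0.047;-0.009 0.75 0 0 0 -0.047;-0.009 0.75 0 0 0 -0.047;-0.009 0.8 0 0 0 -0.047;-0.009 0.8 0 0 0 -0.047;-0.009 0.8 0 0 0 -0.047;-0.009 0.75 0 0 0 -0.047;-0.009 0.75 0 0 0 -0.047;-0.009 0.75 0 0 0 -0.047;-0.009 0.75 0 0 0 -0.047;-0.009 0.75 0 0 0 -0.047;-0.009 0.75 0 0 0 -0.047;-0.009 0.65 0 0 0 -0.047;-0.009 0.4 0 0 0 -0.047",
)

```text
time_s: 28.7
tcp_pos: [0.6053, 0.21, 0.1679]
ee_rot: [[-0.044, -0.999, -0.002], [-0.999, 0.044, -0.001], [0.001, 0.002, -1.0]]
wrist_force: [-0.7, 0.3, -4.0]
gripper_width: 0.638
gripper_force: 30.0
```

Request:
play_rows(
  commands="0 0 0 0 0 0;0 0 0 0 0 0;0 0 0 0 0 0",
)

```text
time_s: 29.0
tcp_pos: [0.6061, 0.2075, 0.1691]
ee_rot: [[-0.045, -0.999, -0.001], [-0.999, 0.045, -0.001], [0.001, 0.001, -1.0]]
wrist_force: [0.4, -0.6, -3.4]
gripper_width: 0.638
gripper_force: 30.0
```

```bash
python3 - <<'E'
from h import *
q=r.sense();print(q["tcp_pos"],q["ee_rot"][:2,1],q["wrist_force"],q["moment"])
for n in("top","scene"):
    p,d=cams.capture(n); i=cams.camera_info(n); w=height(i,d); cv2.imwrite(f"pics/{n}4.png",p)
    z=q["tcp_pos"][2]+.025; print(z)
    m=(abs(w[...,2]-z)<.01)&(abs(w[...,0]-.605)<.05)&(abs(w[...,1]-.21)<.15)
    print(n,m.sum(),[ (np.nanmin(w[...,k][m]).round(4),np.nanmax(w[...,k][m]).round(4)) for k in range(3)])
    hp=w[m]; A=np.c_[hp[:,:2],np.ones(len(hp))]; print(np.linalg.lstsq(A,hp[:,2],rcond=None)[0])
E
```

```text
[0.60606561 0.20754423 0.16914646] [-0.99897728  0.04520822] [ 0.41198786 -0.60868286 -3.40278367] [ 0.08297999 -0.07995413  0.03805566]
0.19414646215276057
top 2048 [(np.float64(0.5734), np.float64(0.6347)), (np.float64(0.0964), np.float64(0.3195)), (np.float64(0.1843), np.float64(0.1986))]
[0.00721073 0.00067498 0.18945774]
0.19414646215276057
scene 1205 [(np.float64(0.567), np.float64(0.6464)), (np.float64(0.0924), np.float64(0.246)), (np.float64(0.1842), np.float64(0.2041))]
[-0.02622167  0.01079129  0.20756347]
```

View pics/scene4.png

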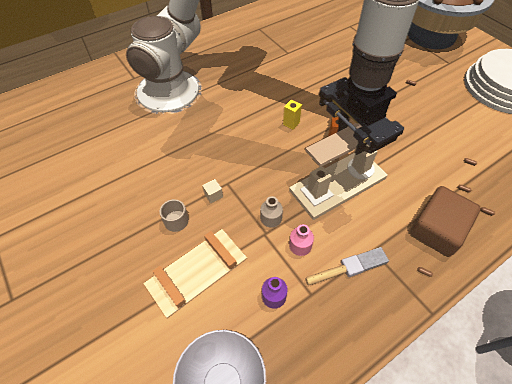

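The scene picture shows the shelf held level above both posts, around (335,165), and the rack is empty. Lowering it now.

Request:
play_rows(
  commands="-0.01 0.03 -0.3 0 0 0;0 0 -0.6 0 0 0;0 0 -0.6 0 0 0;0 0 -0.5 0 0 0;0 0 -0.3 0 0 0;0 0 -0.2 0 0 0;0 0 -0.05 0 0 0;0 0 0 0 0 0;0 0 0 0 0 0",
)

```text
time_s: 30.0
tcp_pos: [0.6065, 0.2095, 0.0938]
ee_rot: [[-0.044, -0.999, 0.001], [-0.999, 0.044, 0.001], [-0.001, -0.001, -1.0]]
wrist_force: [0.2, 0.3, -3.6]
gripper_width: 0.639
gripper_force: 30.0
```

Request:
play_rows(
  commands="0 0 -0.06 0 0 0;0 0 -0.04 0 0 0;0 0 -0.03 0 0 0;0 0 -0.02 0 0 0;0 0 -0.02 0 0 0;0 0 0 0 0 0;0 0 0 0 0 0",
)

```text
time_s: 30.7
tcp_pos: [0.606, 0.2093, 0.0878]
ee_rot: [[-0.044, -0.999, -0.0], [-0.999, 0.044, -0.0], [0.0, 0.0, -1.0]]
wrist_force: [0.1, -0.4, -3.5]
gripper_width: 0.641
gripper_force: 30.0
```

Request:
play_rows(
  commands="0 -0.03 -0.02 0 0 0;0 0 -0.02 0 0 0;0 0 0 0 0 0;0 0 0 0 0 0",
)

```text
time_s: 31.1
tcp_pos: [0.606, 0.2084, 0.0866]
ee_rot: [[-0.044, -0.999, 0.0], [-0.999, 0.044, 0.0], [-0.0, -0.0, -1.0]]
wrist_force: [-0.2, -0.4, -2.7]
gripper_width: 0.64
gripper_force: 30.0
```

Request:
play_rows(
  commands="0 0 -0.02 0 0 0;0 0 -0.01 0 0 0;0 0 0 0 0 0;0 0 0 0 0 0",
)

```text
time_s: 31.5
tcp_pos: [0.606, 0.2084, 0.0866]
ee_rot: [[-0.044, -0.999, 0.0], [-0.999, 0.044, 0.0], [-0.0, -0.0, -1.0]]
wrist_force: [-4.1, -0.9, 4.1]
gripper_width: 0.637
gripper_force: 30.0
```

Request:
play_rows(
  commands="0 0 0 0 0 0;0 0 0 0 0 0;0 0 0 0 0 0;0 0 0 0 0 0;0 0 0.2 0 0 0;0 0 0.5 0 0 0;0 0 0.9 0 0 0;0 0 0.9 0 0 0;0 0 0.7 0 0 0;0 0 0.5 0 0 0;0 0 0 0 0 0",
  grip=80,
)

```text
time_s: 32.6
tcp_pos: [0.6075, 0.209, 0.2001]
ee_rot: [[-0.044, -0.999, 0.006], [-0.999, 0.044, 0.003], [-0.003, -0.006, -1.0]]
wrist_force: [1.1, -0.1, 0.4]
gripper_width: 0.92
gripper_force: 0.0
```

Request:
play_rows(
  commands="-0.245 -0.687 0 0 0 0;-0.245 -0.687 0 0 0 0;-0.245 -0.687 0 0 0 0;-0.245 -0.687 0 0 0 0;-0.245 -0.687 0 0 0 0;-0.245 -0.687 0 0 0 0;-0.245 -0.687 0 0 0 0;-0.245 -0.687 0 0 0 0;-0.245 -0.687 0 0 0 0;-0.245 -0.687 0 0 0 0;-0.245 -0.687 0 0 0 0;-0.245 -0.687 0 0 0 0;-0.245 -0.687 0 0 0 0;-0.245 -0.687 0 0 0 0;-0.245 -0.687 0 0 0 0;-0.245 -0.687 0 0 0 0;-0.245 -0.687 0 0 0 0;-0.245 -0.687 0 0 0 0;-0.245 -0.687 0 0 0 0;-0.245 -0.687 0 0 0 0",
)

```text
time_s: 34.6
tcp_pos: [0.458, -0.2052, 0.1969]
ee_rot: [[-0.045, -0.999, 0.0], [-0.999, 0.045, -0.0], [0.0, -0.0, -1.0]]
wrist_force: [-0.7, -0.2, -0.1]
gripper_width: 0.919
gripper_force: 0.0
```

Request:
play_rows(
  commands="0 0 -0.5 0 0 0;0 0 -0.7 0 0 0;0 0 0 0 0 0;0 0 0 0 0 0",
)

```text
time_s: 35.0
tcp_pos: [0.4587, -0.2044, 0.1611]
ee_rot: [[-0.044, -0.999, -0.0], [-0.999, 0.044, -0.0], [0.0, 0.0, -1.0]]
wrist_force: [0.8, 0.2, 0.3]
gripper_width: 0.92
gripper_force: 0.0
```

```bash
python3 - <<'E'
from h import *
q=r.sense();print(q["tcp_pos"],q["ee_rot"][:2,1])
for n in("top","scene"):
    p,d=cams.capture(n); cv2.imwrite(f"pics/{n}5.png",p)
    print(n,top(n,p,d,(.605,.208),.111,.14,.1025,.117))
    print(n,top(n,p,d,(.604,.208),.018,.17,.012,.0215))
    i=cams.camera_info(n);w=height(i,d);hp=w[(abs(w[...,2]-.111)<.007)&(abs(w[...,0]-.605)<.05)&(abs(w[...,1]-.21)<.13)]
    A=np.c_[hp[:,:2],np.ones(len(hp))]; print(np.linalg.lstsq(A,hp[:,2],rcond=None)[0])
E
```

```text
[ 0.45872496 -0.2043584   0.16105408] [-0.99901298  0.04441807]
top {'n': 3020, 'mean': [605.3, 207.3], 'rc': [605.4, 207.6], 'size': [221.1, 56.8], 'ang': 87.4, 'z': 111.6}
top {'n': 2184, 'mean': [590.1, 194.9], 'rc': [604.6, 208.8], 'size': [250.0, 110.1], 'ang': 87.4, 'z': 18.4}
[0.00064233 0.0009215  0.110917  ]
scene {'n': 1698, 'mean': [608.2, 198.4], 'rc': [607.8, 202.6], 'size': [224.0, 60.6], 'ang': 87.7, 'z': 110.8}
scene {'n': 1575, 'mean': [626.0, 183.1], 'rc': [607.0, 203.3], 'size': [251.8, 112.0], 'ang': 87.2, 'z': 18.0}
[-0.01539937  0.00219158  0.11971502]
```

The shelf lies level and within about 1 mm of the base centre, with its angle matching. Next is the cup.

Request:
play_rows(
  commands="0 0.03 -0.5 0 0 0;0 0 -0.8 0 0 0;0 0 -0.8 0 0 0;0 0 -0.8 0 0 0;0 0 -0.8 0 0 0;0 0 -0.5 0 0 0;0 0 -0.35 0 0 0;0 0 -0.15 0 0 0;0 0 -0.07 0 0 0;0 0 0 0 0 0;0 0 0 0 0 0",
)

```text
time_s: 36.2
tcp_pos: [0.4596, -0.203, 0.0184]
ee_rot: [[-0.044, -0.999, 0.002], [-0.999, 0.044, -0.0], [0.0, -0.002, -1.0]]
wrist_force: [-0.0, -1.3, 1.1]
gripper_width: 0.923
gripper_force: 0.0
```

Request:
play_rows(
  commands="0 0 0 0 0 0;0 0 0 0 0 0;0 0 0 0 0 0;0 0 0 0 0 0;0 0 0 0 0 0;0 0 0 0 0 0;0 0 0 0 0 0",
  grip=45,
)

```text
time_s: 36.9
tcp_pos: [0.4589, -0.2029, 0.0179]
ee_rot: [[-0.044, -0.999, -0.0], [-0.999, 0.044, -0.0], [0.0, 0.0, -1.0]]
wrist_force: [-1.6, 0.9, 3.6]
gripper_width: 0.705
gripper_force: 30.0
```

Request:
play_rows(
  commands="0 0 0.2 0 0 0;0 0 0.6 0 0 0;0 0 0.8 0 0 0;0 0 0.9 0 0 0;0 0 0.9 0 0 0;0 0 0.9 0 0 0;0 0 0.9 0 0 0;0 0 0.6 0 0 0;0 0 0.25 0 0 0;0 0 0 0 0 0",
)

```text
time_s: 37.9
tcp_pos: [0.4593, -0.2029, 0.1998]
ee_rot: [[-0.044, -0.999, 0.002], [-0.999, 0.044, 0.0], [-0.0, -0.002, -1.0]]
wrist_force: [-0.7, -0.6, -1.5]
gripper_width: 0.706
gripper_force: 30.0
```

Request:
play_rows(
  commands="0.25 0.811 0 0 0 0;0.25 0.811 0 0 0 0;0.25 0.811 0 0 0 0;0.25 0.811 0 0 0 0;0.25 0.811 0 0 0 0;0.25 0.811 0 0 0 0;0.25 0.811 0 0 0 0;0.25 0.811 0 0 0 0;0.25 0.811 0 0 0 0;0.25 0.811 0 0 0 0;0.25 0.811 0 0 0 0;0.25 0.811 0 0 0 0;0.25 0.811 0 0 0 0;0.25 0.811 0 0 0 0;0.25 0.811 0 0 0 0;0.25 0.811 0 0 0 0;0.25 0.811 0 0 0 0;0.25 0.811 0 0 0 0;0.25 0.811 0 0 0 0;0.25 0.811 0 0 0 0",
)

```text
time_s: 39.9
tcp_pos: [0.6084, 0.2843, 0.1966]
ee_rot: [[-0.045, -0.999, -0.003], [-0.999, 0.045, -0.002], [0.002, 0.003, -1.0]]
wrist_force: [0.3, -1.1, -1.2]
gripper_width: 0.704
gripper_force: 30.0
```

Request:
play_rows(
  commands="0 0 0 0 0 0;0 0 -0.4 0 0 0;0 0 -0.6 0 0 0;0 0 -0.6 0 0 0;0 0 -0.3 0 0 0;0 0 0 0 0 0;0 0 0 0 0 0;0 0 0 0 0 0",
)

```text
time_s: 40.7
tcp_pos: [0.6096, 0.2838, 0.1432]
ee_rot: [[-0.044, -0.999, 0.002], [-0.999, 0.044, 0.001], [-0.001, -0.002, -1.0]]
wrist_force: [-1.0, -0.0, 0.1]
gripper_width: 0.706
gripper_force: 30.0
```

Request:
play_rows(
  commands="0 0 -0.2 0 0 0;0 0 -0.12 0 0 0;0 0 -0.06 0 0 0;0 0 -0.04 0 0 0;0 0 -0.02 0 0 0;0 0 -0.02 0 0 0;0 0 0 0 0 0;0 0 0 0 0 0",
)

```text
time_s: 41.5
tcp_pos: [0.609, 0.2837, 0.1289]
ee_rot: [[-0.044, -0.999, 0.0], [-0.999, 0.044, 0.0], [-0.0, -0.0, -1.0]]
wrist_force: [-1.6, -0.6, 2.6]
gripper_width: 0.704
gripper_force: 30.0
```

Request:
play_rows(
  commands="0 0 0 0 0 0;0 0 0 0 0 0;0 0 0 0 0 0;0 0 0 0 0 0;0 0 0.2 0 0 0;0 0 0.5 0 0 0;0 0 0.8 0 0 0;0 0 0.8 0 0 0;0 0 0.4 0 0 0;0 0 0.2 0 0 0;0 0 0 0 0 0",
  grip=80,
)

```text
time_s: 42.6
tcp_pos: [0.6091, 0.2838, 0.2158]
ee_rot: [[-0.044, -0.999, 0.001], [-0.999, 0.044, 0.001], [-0.001, -0.001, -1.0]]
wrist_force: [0.6, 0.1, -0.8]
gripper_width: 0.923
gripper_force: 0.0
```

Request:
play_rows(
  commands="-0.034 -0.475 0 0 0 0.465;-0.034 -0.475 0 0 0 0.465;-0.034 -0.475 0 0 0 0.465;-0.034 -0.475 0 0 0 0.465;-0.034 -0.475 0 0 0 0.465;-0.034 -0.475 0 0 0 0.465;-0.034 -0.475 0 0 0 0.465;-0.034 -0.475 0 0 0 0.465;-0.034 -0.475 0 0 0 0.465;-0.034 -0.475 0 0 0 0.465;-0.034 -0.475 0 0 0 0.465;-0.034 -0.475 0 0 0 0.465;-0.034 -0.475 0 0 0 0.465;-0.034 -0.475 0 0 0 0.465;-0.034 -0.475 0 0 0 0.465;-0.034 -0.475 0 0 0 0.465;-0.034 -0.475 0 0 0 0.465;-0.034 -0.475 0 0 0 0.465;-0.034 -0.475 0 0 0 0.465;-0.034 -0.475 0 0 0 0.465",
  grip=76,
)

```text
time_s: 44.6
tcp_pos: [0.5877, -0.002, 0.2137]
ee_rot: [[0.976, -0.216, -0.003], [-0.216, -0.976, -0.0], [-0.003, 0.001, -1.0]]
wrist_force: [0.5, 0.6, -0.3]
gripper_width: 0.869
gripper_force: 0.0
```

Request:
play_rows(
  commands="0 0 -0.6 0 0 0;0 0 -0.8 0 0 0;0 0 -0.6 0 0 0;0 0 0 0 0 0;0 0 0 0 0 0",
)

```text
time_s: 45.1
tcp_pos: [0.5883, -0.0015, 0.1547]
ee_rot: [[0.976, -0.218, -0.002], [-0.218, -0.976, -0.001], [-0.002, 0.001, -1.0]]
wrist_force: [-0.5, -0.1, 1.4]
gripper_width: 0.876
gripper_force: 0.0
```

```bash
python3 - <<'E'
from h import *
q=r.sense();print(q["tcp_pos"],q["ee_rot"][:2,1])
for n in("top","scene"):
    p,d=cams.capture(n); cv2.imwrite(f"pics/{n}6.png",p)
    print(n,top(n,p,d,(.609,.283),.166,.05,.158,.173))
    print(n,top(n,p,d,(.605,.208),.111,.14,.1025,.117))
E
```

```text
[ 0.58833671 -0.00148826  0.15470835] [-0.21825352 -0.97589139]
top None
top None
scene {'n': 195, 'mean': [611.7, 276.0], 'rc': [611.1, 275.7], 'size': [68.2, 60.2], 'ang': 121.7, 'z': 164.5}
scene {'n': 1353, 'mean': [608.5, 176.7], 'rc': [608.1, 202.2], 'size': [223.3, 60.4], 'ang': 87.4, 'z': 110.9}
```

View pics/scene6.png

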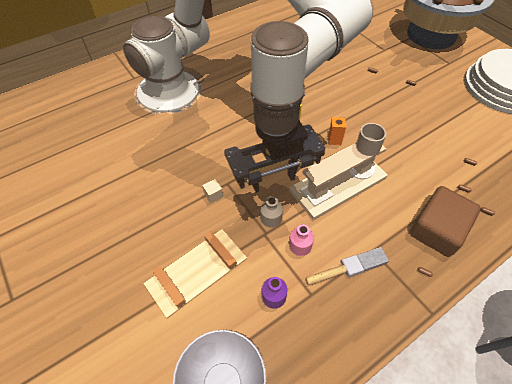

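The scene picture shows the cup on the shelf's far end, at (371,140). With the present closing axis the 190 mm gripper body would reach the shelf end, so I'm turning to about 135° before going down on the vase.

Request:
play_rows(
  commands="0 0 0 0 0 0.67;0 0 0 0 0 0.67;0 0 0 0 0 0.67;0 0 0 0 0 0.67;0 0 0 0 0 0.67;0 0 0 0 0 0.67;0 0 0 0 0 0.67;0 0 0 0 0 0.67;0 0 0 0 0 0.67;0 0 0 0 0 0.67;0 0 0 0 0 0;0 0 0 0 0 0",
)

```text
time_s: 46.4
tcp_pos: [0.589, -0.0012, 0.1562]
ee_rot: [[0.709, 0.705, 0.002], [0.705, -0.709, 0.0], [0.001, 0.001, -1.0]]
wrist_force: [0.5, 0.2, -0.8]
gripper_width: 0.872
gripper_force: 0.0
```

Request:
play_rows(
  commands="0 0 -0.5 0 0 0;0 0 -0.8 0 0 0;0 0 -0.8 0 0 0;0 0 -0.8 0 0 0;0 0 -0.6 0 0 0;0 0 -0.5 0 0 0;0 0 0 0 0 0;0 0 0 0 0 0",
)

```text
time_s: 47.2
tcp_pos: [0.5891, -0.0013, 0.0358]
ee_rot: [[0.708, 0.706, 0.001], [0.706, -0.708, -0.0], [0.0, 0.001, -1.0]]
wrist_force: [-0.6, -0.5, -0.1]
gripper_width: 0.879
gripper_force: 0.0
```

Request:
play_rows(
  commands="0 0 -0.3 0 0 0;0 0 -0.2 0 0 0;0 0 -0.13 0 0 0;0 0 -0.04 0 0 0;0 0 0 0 0 0;0 0 0 0 0 0",
)

```text
time_s: 47.8
tcp_pos: [0.5888, -0.0013, 0.0154]
ee_rot: [[0.707, 0.707, 0.0], [0.707, -0.707, 0.0], [0.0, 0.0, -1.0]]
wrist_force: [0.6, 0.2, -0.1]
gripper_width: 0.873
gripper_force: 0.0
```

Request:
play_rows(
  commands="0 0 0 0 0 0;0 0 0 0 0 0;0 0 0 0 0 0;0 0 0 0 0 0;0 0 0 0 0 0;0 0 0 0 0 0;0 0 0 0 0 0",
  grip=40,
)

```text
time_s: 48.5
tcp_pos: [0.5887, -0.0013, 0.0154]
ee_rot: [[0.707, 0.707, 0.0], [0.707, -0.707, -0.0], [0.0, 0.0, -1.0]]
wrist_force: [0.1, 0.9, 0.6]
gripper_width: 0.636
gripper_force: 30.0
```

Request:
play_rows(
  commands="0 0 0.2 0 0 0;0 0 0.6 0 0 0;0 0 0.9 0 0 0;0 0 0.9 0 0 0;0 0 0.9 0 0 0;0 0 0.9 0 0 0;0 0 0.9 0 0 0;0 0 0.6 0 0 0;0 0 0.25 0 0 0;0 0 0 0 0 0",
)

```text
time_s: 49.5
tcp_pos: [0.5887, -0.0012, 0.2005]
ee_rot: [[0.708, 0.707, 0.002], [0.707, -0.708, 0.001], [0.002, 0.001, -1.0]]
wrist_force: [-0.0, -0.0, -1.3]
gripper_width: 0.633
gripper_force: 30.0
```

Request:
play_rows(
  commands="0.045 0.451 0 0 0 0;0.045 0.451 0 0 0 0;0.045 0.451 0 0 0 0;0.045 0.451 0 0 0 0;0.045 0.451 0 0 0 0;0.045 0.451 0 0 0 0;0.045 0.451 0 0 0 0;0.045 0.451 0 0 0 0;0.045 0.451 0 0 0 0;0.045 0.451 0 0 0 0;0 0 0 0 0 0;0 0 -0.4 0 0 0;0 0 -0.6 0 0 0;0 0 -0.6 0 0 0;0 0 -0.3 0 0 0;0 0 0 0 0 0;0 0 0 0 0 0;0 0 0 0 0 0",
)

```text
time_s: 51.3
tcp_pos: [0.6028, 0.1341, 0.1438]
ee_rot: [[0.708, 0.707, 0.002], [0.707, -0.708, 0.001], [0.002, 0.001, -1.0]]
wrist_force: [-1.1, 0.9, -0.6]
gripper_width: 0.635
gripper_force: 30.0
```

Request:
play_rows(
  commands="-0.02 0 -0.25 0 0 0;0 0 -0.16 0 0 0;0 0 -0.07 0 0 0;0 0 -0.04 0 0 0;0 0 -0.03 0 0 0;0 0 -0.02 0 0 0;0 0 0 0 0 0;0 0 0 0 0 0",
)

```text
time_s: 52.1
tcp_pos: [0.6016, 0.134, 0.1264]
ee_rot: [[0.707, 0.707, 0.0], [0.707, -0.707, 0.0], [0.0, 0.0, -1.0]]
wrist_force: [-1.9, 0.0, 3.6]
gripper_width: 0.633
gripper_force: 30.0
```

Contact is made. Next: release, rise, back away and check.

Request:
play_rows(
  commands="0 0 0 0 0 0;0 0 0 0 0 0;0 0 0 0 0 0;0 0 0 0 0 0;0 0 0.2 0 0 0;0 0 0.5 0 0 0;0 0 0.8 0 0 0;0 0 0.8 0 0 0;0 0 0.8 0 0 0;0 0 0.5 0 0 0;0 0 0 0 0 0",
  grip=78,
)

```text
time_s: 53.2
tcp_pos: [0.6029, 0.1344, 0.237]
ee_rot: [[0.707, 0.707, 0.006], [0.707, -0.707, 0.002], [0.006, 0.003, -1.0]]
wrist_force: [-0.5, -0.2, -0.1]
gripper_width: 0.898
gripper_force: 0.0
```

Request:
play_rows(
  commands="-0.4 -0.8 0 0 0 0;-0.4 -0.8 0 0 0 0;-0.4 -0.8 0 0 0 0;-0.4 -0.8 0 0 0 0;-0.4 -0.8 0 0 0 0;-0.4 -0.8 0 0 0 0;-0.4 -0.8 0 0 0 0;-0.4 -0.8 0 0 0 0;-0.4 -0.8 0 0 0 0;-0.4 -0.8 0 0 0 0;-0.4 -0.8 0 0 0 0;-0.4 -0.8 0 0 0 0;-0.4 -0.8 0 0 0 0;0 0 0 0 0 0;0 0 0 0 0 0;0 0 0 0 0 0",
)

```text
time_s: 54.8
tcp_pos: [0.4457, -0.1775, 0.2333]
ee_rot: [[0.707, 0.707, -0.0], [0.707, -0.707, 0.0], [-0.0, -0.0, -1.0]]
wrist_force: [0.4, 0.3, 0.5]
gripper_width: 0.899
gripper_force: 0.0
```

```bash
python3 - <<'E'
from h import *
q=r.sense();print(q["tcp_pos"],q["wrist_force"])
I=[]
for n in("top","scene"):
    p,d=cams.capture(n); I.append(p[100:260,70:290] if n=="top" else p[80:240,240:460])
    for k,a in dict(cup=((.609,.283),.166,.05,.158,.173),vase=((.602,.134),.191,.04,.184,.198),shelf=((.605,.208),.111,.14,.1025,.117),base=((.604,.208),.018,.17,.012,.0215),short=((.444,-.086),.04,.05,.034,.046)).items(): print(n,k,top(n,p,d,*a))
cv2.imwrite("pics/f.png",cv2.resize(np.hstack(I),None,fx=1.8,fy=1.8))
E
```

```text
[ 0.44568777 -0.17751336  0.23327286] [0.41522775 0.26227599 0.48655674]
top cup {'n': 302, 'mean': [608.6, 281.3], 'rc': [608.3, 281.0], 'size': [62.6, 59.0], 'ang': 91.0, 'z': 165.7}
top vase {'n': 191, 'mean': [600.2, 134.3], 'rc': [600.2, 134.5], 'size': [27.3, 25.6], 'ang': 91.0, 'z': 191.8}
top shelf {'n': 1274, 'mean': [604.7, 212.7], 'rc': [605.4, 208.0], 'size': [121.6, 56.8], 'ang': 87.4, 'z': 111.5}
top base {'n': 2096, 'mean': [588.5, 193.5], 'rc': [604.7, 208.7], 'size': [250.1, 110.1], 'ang': 87.4, 'z': 18.4}
top short None
scene cup {'n': 193, 'mean': [611.6, 276.7], 'rc': [610.7, 276.6], 'size': [66.1, 60.3], 'ang': 119.7, 'z': 164.7}
scene vase {'n': 104, 'mean': [601.1, 129.9], 'rc': [601.1, 130.6], 'size': [29.4, 27.0], 'ang': 161.6, 'z': 191.2}
scene shelf {'n': 961, 'mean': [613.2, 191.1], 'rc': [608.0, 202.2], 'size': [223.3, 60.0], 'ang': 87.6, 'z': 110.9}
scene base {'n': 1583, 'mean': [626.3, 182.9], 'rc': [607.0, 203.3], 'size': [251.6, 111.9], 'ang': 87.1, 'z': 17.9}
scene short {'n': 199, 'mean': [446.0, -90.9], 'rc': [445.9, -90.7], 'size': [41.5, 39.1], 'ang': 177.6, 'z': 39.7}
```

View pics/f.png

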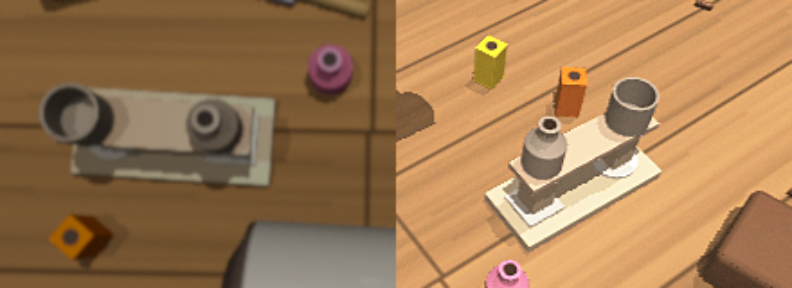

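The final crops show the vase over the square footing, the cup over the round one and the shelf level on both posts. Everything is within about 2 mm, and the short post and look-alikes are untouched.

```bash
python3 -c "
from station import r
print(r.finish_job())"
```

```text
the job is handed in; nothing more can be done
None
```

The second tier is built and handed in: both tall posts, the level shelf, the cup over the round footing and the vase over the square one are all in place, within about 2 mm by the cameras.

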